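# Exercise a spring gauge and zero it with a pin punch

## Task

Get the bench spring gauge ready for use: push its mushroom-headed plunger fully home along its sloping axis, hold it there for about a second and let it spring right back. Then take the pin punch out of the wooden tool block and with its thin tip press the little zero button at the bottom of its recess in the gauge's panel all the way down. Finally stand the punch back upright, fully home on its collar, in the same hole it came from, and leave all the other things standing where they are.

Things in the scene. Friction and masses are not known exactly. Their poses are not given: they have to be found in the camera images.
- gauge: Spring gauge bolted to the bench: sloping grey panel (170 mm along the slope, 210 mm wide, 35 degrees to the table, facing roughly away from the robot) on a 200 x 220 mm base; panel's middle 102 mm, upper edge 151 mm above the table. Origin: centre of the base's underside; x towards the panel's high edge, z up.
- plunger_top (a point): Centre of the top of the plunger's mushroom head (black, 38 mm across, 13 mm tall, slightly domed, on a 14 mm steel stem), on the left half of the gauge's panel as one stands facing it. At rest it stands 39 mm above the panel. z axis: outward along the plunger, square to the panel (35 degrees from vertical); x up the slope, y along the panel's width.
- plunger (a joint): Travel of the spring plunger in m: 0 = up at rest, 0.016 = pushed down to its stop; spring force grows from 3.5 to about 9 N
- zero_mouth (a point): Centre of the mouth of the zero-button recess, flush with the panel, on its right half, 110 mm across and 15 mm down the slope from the plunger's axis. Round hole 10 mm across with a 2 mm chamfer in a flat dark bezel 22 mm across; the top of the button (white, 8 mm across) lies 16 mm down. z axis: outward along the hole, square to the panel; x up the slope.
- zero_button (a joint): Travel of the zero button in m: 0 = up, 0.004 = fully down; spring force 1.5 to 3.5 N
- block: Wooden tool block fixed to the bench, 60 x 200 x 70 mm high (x, y, z), origin at the centre of its underside. Three vertical holes 14 mm across, right through, in a row along its y axis at y = -65, 0, +65 mm; each holds one tool, in any order, hanging on its shoulder on the block's top.
- punch: Pin punch: the slim round plain steel tool. Origin at its tip, z along it to the grip end. From the tip: pin 5 mm across to 34 mm, cone, shank 12 mm across 41 to 55 mm, collar 22 mm across 55 to 60 mm (rests on the block's top), round grip 14 mm across from 60 mm to the end at 122 mm. In its hole the tip is 15 mm above the table.
- punch_tip (a point): Tip of the pin punch (same point as its origin)
- driver: Other tool standing in the block: fat waisted black handle 28 mm across, 65 mm tall above the block; origin 55 mm below the block's top. Leave it.
- drift: Other tool standing in the block: square steel head 22 x 22 mm, 40 mm tall above the block; origin 55 mm below the block's top. Leave it.
- beaker: Clear open plastic beaker, 64 mm across, 75 mm tall, origin under its centre. Leave it.
- glue: Grey bottle with black cap, 66 mm across, 120 mm tall, origin under its centre. Leave it.
- jar: Amber glass jar with steel lid, 72 mm across, 90 mm tall, origin under its centre. Leave it.
- socket_big: Steel wrench socket standing on end, 32 mm across, 40 mm tall, origin under its centre. Leave it.
- tape: Grey tape measure, 50 x 35 x 50 mm, origin under its centre. Leave it.

How it is judged:
By the outcome, as a careful person would: the job done as asked, in the order asked, and still so for the second after the job is handed in, with the robot touching nothing.
It also fails if it takes over 67 s, if anything falls off the work surface, if the arm or the gripper's body presses on something with over 40 N, if the wrist force passes 120 N, or if a joint passes its speed limit or range.

## Robot

A 7-joint arm with a two-finger parallel gripper is mounted at the origin on the work surface. World frame = base frame: x ahead of the robot, y to its left, z up, the work surface at z = 0. Lengths are in m, angles in rad, forces in N, time in s.
With the tool pointing down it reaches from about 0.425 to 0.95 m from the base axis. Payload 4.7 kg.
Tool frame: the origin (TCP) lies midway between the tips of the shut fingers; the grasp point (between the pads) lies 19 mm behind it (robot.hold_point_z is the distance from the TCP to the grasp point, in m); z points along the fingers, y is the line along which they close (so a half turn about z gives the same grasp; the last joint's range is limited). The gripper opens to 85 mm and grips with 20 to 120 N. Pads are 22 mm wide; open, the fingers measure 114 mm over their backs; the gripper's body (76 mm by 85 mm) begins 54 mm behind the grasp point. The pads swing forward as they close: fully open they stand 13 mm farther back than shut.
Start: joints at [-1.243, 0.469, -0.049, 1.532, 0.024, 1.141, -0.082], TCP at [0.236, 0.633, 0.231] pointing down, gripper open.
Joint ranges: [-2.59, 2.59], [-0.33, 1.99], [-1.39, 1.29], [0.1, 2.45], [-1.04, 4.18], [0.21, 1.99], [-2.66, 2.66]. Speed limits (rad/s): [2.57, 2.57, 3.14, 3.14, 3.14, 3.14, 3.14].

## Interface

Orientations are given as a unit quaternion [x, y, z, w].
In Python, from plant import robot, capture, camera_params, recognise, masks_of, mark_of gives the robot as it stands.
- The arm moves only by the tool step_arm, never from a script. Its argument "rows" is a list of rows, each a list of 3 entries, a list of its own where there are three numbers: the shift along the world's x, y, z in m, then the turn about the world's z in rad, then the closure in counts, from 0 (fully open) to 255 (shut). In form: [[[x, y, z], turn, jaw], ...]. A call has 1 to 10 rows; each row shifts and turns the commanded pose from where the row before left it; what a row does not reach is not made up. A row lasts 1/8 s, in which the tool goes at most 62.5 mm and 10.7 degrees, less where a joint would pass 70% of its speed; a pose out of reach is approached as far as the arm can. A call is refused whole if a number of a shift passes 0.0625 or a number of a turn 0.188, either way. A call with a gripper value outside its range is refused whole. The fingers move at their own pace and stop on an object; "newtons" is the grip in N (left out, the last holds). Time passes only in rows, so rows that do not move let the fingers close. It gives the time, the measured TCP pose, the force, the opening and the grip force at its end, in the units of the state.
- robot.sense(): the state, without advancing time (a new reading comes with each control period).
- capture(name): name is "scene" or "top" or "wrist"; returns (picture, depth): 420x560x3 uint8, blue, green, red; 420x560 float32, m along the optical axis (not along the pixel's ray), 0 where there is no reading.
- camera_params(name): a dict with "fov_y" (degrees; the focal length in pixels is half the picture's height over the tangent of half this angle, whatever the lens; pixels are square), "cx", "cy" (the principal point, pixels), "dist" ([k1, k2, p1, p2, k3] as OpenCV has them; the pictures are not rectified), "world_to_cam" (4x4, takes a point from world to camera coordinates); the wrist camera has in their place "tool_from_camera" (4x4, takes a point from camera to tool coordinates, whose origin is the TCP and whose axes are the flange's). Camera axes: x right, y up, looking along -z (the intrinsics and any distortion apply to the point x, -y, -z); pixel columns grow to the right and rows downward; lengths in m; the calibration is good to about 2 mm. A picture is of the moment at which its call begins: read the wrist's pose just before it. camera_params takes no time and is no camera call.
- robot.sign_off(): hands the job in; it is judged then, once.
Trained networks look in the newest picture that a camera, given by its name, has taken for a name from the list of things; names that differ only in an ending like _2 or _b are one class to them, and where a whole thing is asked for, a point or a joint stands for the part that bears it (a point fixed in the world has none). Each returns a list of dicts, best first, with "score" (0 to 1); they miss things now and then, are a little off and sometimes report something else, mostly with a low value. They report only what shows in the picture. A call takes as long as a camera call.
- recognise(query, camera): "location" ([column, row] in pixels, amid what is visible of it).
- masks_of(query, camera): "mask" (420x560 bool, what is visible of it) and "location" ([column, row] in pixels, amid what is visible of it).
- mark_of(query, camera): "location" ([column, row] in pixels: a listed point, or the origin of a listed thing).
The state is a dict: "time": time; "joint_positions": joint angles; "joint_vel": joint speeds; "joint_torque": joint torques, N m; "eef_pos": TCP position; "orientation": TCP orientation; "force": force on the tool from outside, world axes, zero at the start; "torque": the same for the moment, N m; "width": opening from 0.0 (shut) to 1.0 (fully open); "finger_force": force on a finger pad.
Only numpy, scipy, OpenCV 4.12 (cv2) and the standard library are available. Lean on these libraries where they do the work, as an engineer would, in place of code of your own. Each camera call takes 0.05 s, during which the arm holds its last target. There are 200 camera calls.

## Working session

There is one attempt and no reset: what is moved stays moved. The work goes in short steps, Python scripts to look and compute and a tool call to move; the robot and the scene stay as the last step left them, time stands still between calls to the robot, and variables do not carry over. Pictures are saved under pics/ and viewed, at most 10 in all, crops included, and the job is handed in when it is done.

Besides the shell and the picture viewer there is one more tool, called after "Request:" by a JSON object that holds its "name" and its "arguments", one argument or row to a line. step_arm: Moves the arm, as the interface text tells. Its arguments: {"type":"object","properties":{"rows":{"type":"array","items":{"type":"array"}},"newtons":{"type":"number"}},"required":["rows"]}

```bash
mkdir -p pics; cat > h.py <<'E'
import numpy as np,cv2
from plant import robot,capture,camera_params,recognise,masks_of,mark_of
from scipy.spatial.transform import Rotation as R
def K(p):
    f=210/np.tan(np.radians(p['fov_y'])/2); return np.array([[f,0,p['cx']],[0,f,p['cy']],[0,0,1.]])
def pose(cam,s=None):
    p=camera_params(cam)
    if 'world_to_cam' in p: return p,np.linalg.inv(np.array(p['world_to_cam']))
    s=s or robot.sense(); T=np.eye(4);T[:3,:3]=R.from_quat(s['orientation']).as_matrix();T[:3,3]=s['eef_pos']
    return p,T@np.array(p['tool_from_camera'])
def ray(cam,px,s=None):
    p,T=pose(cam,s)
    u=cv2.undistortPoints(np.array(px,float).reshape(-1,1,2),K(p),np.array(p['dist'],float))[:,0]
    d=np.c_[u[:,0],-u[:,1],-np.ones(len(u))]
    return T[:3,3],d@T[:3,:3].T
def at_z(cam,px,z,s=None):
    o,d=ray(cam,px,s); return o+d*((z-o[2])/d[:,2])[:,None]
def at_depth(cam,px,dep,s=None):
    o,d=ray(cam,px,s); return o+d*np.array(dep).reshape(-1,1)
def proj(cam,P,s=None):
    p,T=pose(cam,s); c=(np.atleast_2d(P)-T[:3,3])@T[:3,:3]
    c=c*[1,-1,-1]
    return cv2.projectPoints(c,np.zeros(3),np.zeros(3),K(p),np.array(p['dist'],float))[0][:,0]
E
python3 - <<'E'
from h import *
s=robot.sense();print(s['eef_pos'],s['orientation'],s['width'])
for c in ('scene','top'):
    im,d=capture(c);cv2.imwrite(f'pics/{c}0.png',im)
    for q in ('gauge','plunger_top','zero_mouth','block','punch','driver','drift','glue','jar','beaker','socket_big','tape'):
        r=mark_of(q,c)[:1]
        for x in r: 
            u,v=map(int,x['location']);dd=d[min(max(v,0),419),min(max(u,0),559)]
            print(c,q,np.round(x['location'],1),round(x['score'],2),np.round(at_depth(c,x['location'],dd)[0],3))
E
```

```text
[0.23555406 0.63194447 0.23027787] [ 1.77424081e-01  9.84134016e-01 -9.58046436e-04 -1.25373471e-04] 0.9981859560019032
scene gauge [298.4 191. ] 0.94 [0.566 0.169 0.067]
scene plunger_top [291.  171.8] 0.37 [0.528 0.175 0.133]
scene zero_mouth [310.2 163. ] 0.65 [0.536 0.294 0.092]
scene block [217.3 281.7] 0.62 [ 0.569 -0.286  0.057]
scene punch [233.5 261.1] 0.45 [ 0.569 -0.205  0.07 ]
scene driver [217.1 275.4] 0.62 [ 0.561 -0.275  0.07 ]
scene drift [203.2 291.3] 0.62 [ 0.562 -0.34   0.068]
scene glue [311.9 154.6] 0.52 [0.524 0.325 0.104]
scene jar [297.7 249.7] 0.6 [ 0.683 -0.014  0.011]
scene beaker [256.4 221.5] 0.83 [ 0.519 -0.017  0.046]
scene socket_big [270.2 230.8] 0.44 [ 0.575 -0.017  0.035]
scene tape [298.8 247.4] 0.55 [ 0.686 -0.014  0.025]
top gauge [184.5 235.3] 0.87 [0.501 0.206 0.107]
top plunger_top [194.  221.6] 0.43 [0.529 0.179 0.134]
top zero_mouth [154.  220.8] 0.98 [0.54  0.285 0.089]
top block [366.6 220. ] 0.59 [ 0.533 -0.24   0.073]
top punch [341.6 222.9] 0.6 [ 0.527 -0.177  0.072]
top driver [367.3 219.2] 0.72 [ 0.535 -0.242  0.07 ]
top drift [391.2 222.8] 0.58 [ 0.525 -0.3    0.073]
top glue [106.4 251. ] 0.76 [0.47  0.403 0.075]
top jar [437.9 234.2] 0.59 [ 0.494 -0.414  0.069]
top beaker [271.7 239.5] 0.82 [ 0.496 -0.002  0.006]
top socket_big [272.  213.1] 0.45 [ 0.561 -0.004  0.041]
top tape [270.4 178. ] 0.58 [ 0.651 -0.002  0.053]
```

```bash
python3 - <<'E'
import cv2,numpy as np
a=cv2.imread('pics/scene0.png')[110:340,130:410];b=cv2.imread('pics/top0.png')[120:320,80:470]
b=cv2.resize(b,(800,410),interpolation=3);cv2.imwrite('pics/t1.png',b);cv2.imwrite('pics/s1.png',cv2.resize(a,(730,600),interpolation=3))
E
```

```text
(no output)
```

View pics/t1.png

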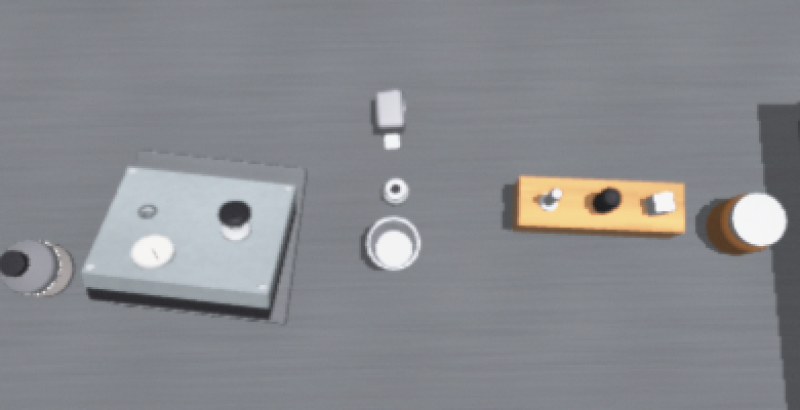

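View pics/s1.png

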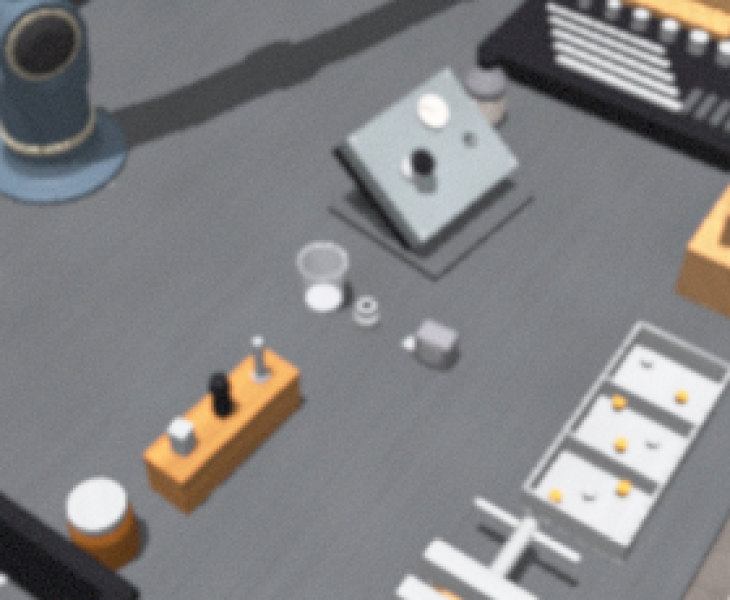

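Request:
{"name": "step_arm", "arguments": {
  "rows": [
    [[0.03, -0.045, 0.02], 0.026, 255],
    [[0.03, -0.045, 0.02], 0.026, 255],
    [[0.03, -0.045, 0.02], 0.026, 255],
    [[0.03, -0.045, 0.015], 0.026, 255],
    [[0.03, -0.045, 0.015], 0.026, 255],
    [[0.03, -0.045, 0.01], 0.026, 255],
    [[0.03, -0.045, 0.01], 0.026, 255],
    [[0.03, -0.045, 0.01], 0.026, 255],
    [[0.03, -0.045, 0], 0.026, 255],
    [[0, 0, 0], 0, 255]
  ]
}}

```text
time: 2.55
eef_pos: [0.5084, 0.2222, 0.3517]
orientation: [0.066, 0.998, -0.001, 0.001]
force: [0.3, 0.4, 0.3]
width: -0.0
finger_force: 0.0
```

```bash
python3 - <<'E'
from h import *
s=robot.sense();print(s['eef_pos'],s['orientation'],s['width'],s['force'],s['time'])
print(np.round(camera_params('wrist')['tool_from_camera'],3))
im,d=capture('wrist');cv2.imwrite('pics/w0.png',im);np.save('d0.npy',d)
for q in ('gauge','plunger_top','zero_mouth'):
    for x in mark_of(q,'wrist')[:1]:
        u,v=map(int,x['location']);dd=d[min(max(v,0),419),min(max(u,0),559)]
        print(q,np.round(x['location'],1),round(x['score'],2),np.round(at_depth('wrist',x['location'],dd,s)[0],4))
ms=masks_of('gauge','wrist')
m=ms[0]['mask']&(d>0)
v,u=np.nonzero(m);P=at_depth('wrist',np.c_[u,v],d[v,u],s)
# RANSAC plane
rng=np.random.default_rng(0);best=0
for _ in range(300):
    a=P[rng.choice(len(P),3,0)];n=np.cross(a[1]-a[0],a[2]-a[0]);n/=np.linalg.norm(n)+1e-12
    k=abs((P-a[0])@n)<.002
    if k.sum()>best:best=k.sum();I=k
c=P[I].mean(0);n=np.linalg.svd(P[I]-c,full_matrices=False)[2][2];n*=np.sign(n[2])
print('plane',c,n,'tilt',np.degrees(np.arccos(n[2])),'az',np.degrees(np.arctan2(n[1],n[0])),best,len(P))
q=P[I];print(q.min(0),q.max(0))
E
```

```text
[0.50835214 0.22221312 0.35172243] [ 6.62193115e-02  9.97804458e-01 -7.11131119e-04  8.72355314e-04] -0.00010624477418613436 [0.27871594 0.38965543 0.25183939] 2.55
[[ 0.001  0.949  0.316  0.081]
 [ 1.    -0.001  0.001 -0.   ]
 [ 0.001  0.316 -0.949 -0.143]
 [ 0.     0.     0.     1.   ]]
gauge [284.2 156. ] 0.71 [0.4984 0.232  0.1144]
plunger_top [239.2 194.7] 0.86 [0.5314 0.1772 0.1326]
zero_mouth [336.4 174.8] 0.72 [0.5352 0.2927 0.0854]
plane [0.50107206 0.23392903 0.1115103 ] [ 0.56809892 -0.07593676  0.81944934] tilt 34.97029119538375 az -7.613494208550596 16572 26194
[0.430058   0.11887548 0.05238545] [0.59506618 0.34523537 0.1524711 ]
```

View pics/w0.png

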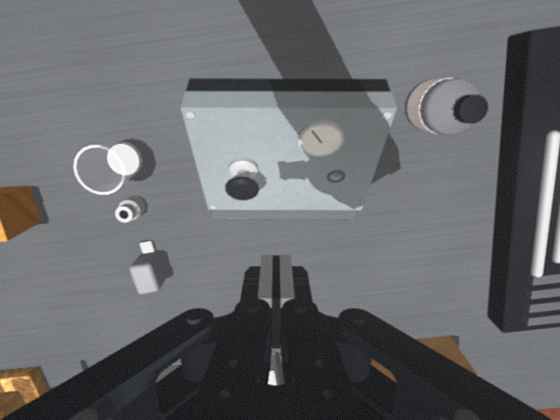

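```bash
python3 - <<'E'
from h import *
s=robot.sense()
im=cv2.imread('pics/w0.png');g=cv2.cvtColor(im,6);d=np.load('d0.npy')
n=np.array([np.sin(.6109)*np.cos(-.1329),np.sin(.6109)*np.sin(-.1329),np.cos(.6109)]);c=np.array([.50107,.23393,.11151])
w=np.array([.1325,.9912,0]);e=np.cross(w,n);print('e',e)
def inter(px,off):
    o,D=ray('wrist',px,s);t=((c+off*n-o)@n)/(D@n);return o+D*t[:,None]
def blob(box,th):
    x0,y0,x1,y1=box;m=(g[y0:y1,x0:x1]<th).astype(np.uint8)
    k,l,st,ce=cv2.connectedComponentsWithStats(m);i=1+st[1:,4].argmax();print(st[i],ce[i]+[x0,y0]);return (l==i),x0,y0
m,x0,y0=blob((215,165,270,207),60);v,u=np.nonzero(m);P=inter(np.c_[u+x0,v+y0],.036)
q=(P-c)@np.c_[w,e];print('head w/e range',q.min(0),q.max(0),'mid',(q.min(0)+q.max(0))/2)
hh=d[v+y0,u+x0];PP=at_depth('wrist',np.c_[u+x0,v+y0],hh,s);print('height off plane',np.percentile((PP-c)@n,[5,25,50,75,95]))
m,x0,y0=blob((322,163,352,190),100);v,u=np.nonzero(m);P=inter(np.c_[u+x0,v+y0],0)
q2=(P-c)@np.c_[w,e];print('bezel',q2.min(0),q2.max(0),(q2.min(0)+q2.max(0))/2)
print('mark mouth',inter([[336.4,174.8]],0),(inter([[336.4,174.8]],0)-c)@np.c_[w,e])
E
```

```text
e [ 0.81192374 -0.108535   -0.57361457]
[ 13  20  30  14 115] [243.89565217 193.40869565]
head w/e range [-0.05701689 -0.00199669] [-0.02488223  0.02110976] mid [-0.04094956  0.00955653]
height off plane [0.0315596  0.03463851 0.0351846  0.03561744 0.03619983]
[  5   7  18  13 137] [335.8540146  175.65693431]
bezel [0.05597772 0.01178296] [0.07700754 0.03342776] [0.06649263 0.02260536]
mark mouth [[0.52637754 0.29818591 0.09990679]] [[0.06704371 0.02022955]]
```

Request:
{"name": "step_arm", "arguments": {
  "rows": [
    [[0.01, -0.01, -0.05], 0, 255],
    [[0.01, -0.01, -0.05], 0, 255],
    [[0.01, -0.01, -0.05], 0, 255],
    [[0.008, -0.008, -0.03], 0, 255],
    [[0, 0, -0.012], 0, 255],
    [[0, 0, 0], 0, 255],
    [[0, 0, 0], 0, 255]
  ]
}}

```text
time: 3.68
eef_pos: [0.5442, 0.1909, 0.1609]
orientation: [0.061, 0.998, 0.001, 0.001]
force: [0.1, -0.3, -0.5]
width: -0.001
finger_force: 0.0
```

Request:
{"name": "step_arm", "arguments": {
  "rows": [
    [[-0.0057, 0.0008, -0.0082], 0, 255],
    [[-0.0028, 0.0004, -0.0041], 0, 255],
    [[0, 0, 0], 0, 255]
  ]
}}

```text
time: 4.05
eef_pos: [0.5346, 0.1908, 0.1468]
orientation: [0.061, 0.998, -0.0, -0.0]
force: [-1.2, 0.0, 0.4]
width: -0.002
finger_force: 0.0
```

Request:
{"name": "step_arm", "arguments": {
  "rows": [
    [[-0.0028, 0.0004, -0.0041], 0, 255],
    [[0, 0, 0], 0, 255]
  ]
}}

```text
time: 4.3
eef_pos: [0.532, 0.1911, 0.1426]
orientation: [0.061, 0.998, -0.0, -0.0]
force: [0.4, 0.0, 0.7]
width: -0.002
finger_force: 0.0
```

```bash
python3 - <<'E'
from h import *
im,d=capture('wrist');cv2.imwrite('pics/w1.png',im[60:400,120:440])
E
```

```text
(no output)
```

View pics/w1.png

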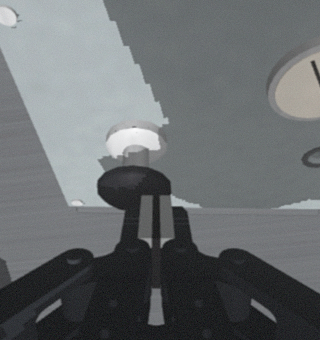

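```bash
python3 - <<'E'
from h import *
s=robot.sense();print(s['eef_pos'],s['force'])
n=np.array([.5686,-.0760,.8192]);c=np.array([.50107,.23393,.11151]);w=np.array([.1325,.9912,0]);e=np.cross(w,n)
def inter(px,off):
    o,D=ray('wrist',px,s);t=((c+off*n-o)@n)/(D@n);return o+D*t[:,None]
for nm,px,off in (('left rim',[217,246],.033),('right rim',[291,246],.033),('mid',[254,246],.036),('basering',[257,200],.002)):
    P=inter([px],off);print(nm,P[0],(P[0]-c)@np.c_[w,e])
print('tip px',proj('wrist',[s['eef_pos']],s))
top=c-.043*w+.008*e+.039*n
print(proj('wrist',[top,c-.043*w+.008*e],s), top, (np.array(s['eef_pos'])-c)@np.c_[w,e,n])
E
```

```text
[0.53229856 0.19109928 0.14279822] [-0.34308346 -0.80704278  0.70743366]
left rim [0.52126637 0.16245901 0.13115133] [-0.06816603  0.01288944]
right rim [0.52550099 0.19905699 0.13160744] [-0.03132902  0.01209378]
mid [0.52085944 0.18149198 0.13686227] [-0.04935446  0.00721693]
basering [0.5081283  0.18296971 0.10432496] [-0.04957661  0.01538452]
tip px [[276.77479081 271.05548688]]
[[267.12301354 252.47665012]
 [268.73820521 188.98431605]] [0.52404383 0.18747605 0.13886947] [-0.03831602  0.01205733  0.04664301]
```

Request:
{"name": "step_arm", "arguments": {
  "rows": [
    [[0.003, -0.0105, 0], 0, 255],
    [[0, 0, -0.001], 0, 255],
    [[-0.0023, 0.0003, -0.0033], 0, 255],
    [[-0.0023, 0.0003, -0.0033], 0, 255],
    [[0, 0, 0], 0, 255]
  ]
}}

```text
time: 4.97
eef_pos: [0.5313, 0.1812, 0.1357]
orientation: [0.061, 0.998, 0.0, 0.001]
force: [0.4, -0.3, 4.8]
width: -0.001
finger_force: 1.9
```

Request:
{"name": "step_arm", "arguments": {
  "rows": [
    [[-0.0023, 0.0003, -0.0033], 0, 255],
    [[-0.0023, 0.0003, -0.0033], 0, 255],
    [[0, 0, 0], 0, 255]
  ]
}}

```text
time: 5.35
eef_pos: [0.5273, 0.1818, 0.1296]
orientation: [0.061, 0.998, 0.0, 0.001]
force: [1.5, -1.3, 7.0]
width: -0.001
finger_force: 3.2
```

Request:
{"name": "step_arm", "arguments": {
  "rows": [
    [[-0.0023, 0.0003, -0.0033], 0, 255],
    [[-0.0023, 0.0003, -0.0033], 0, 255],
    [[0, 0, 0], 0, 255]
  ]
}}

```text
time: 5.72
eef_pos: [0.5233, 0.1824, 0.1238]
orientation: [0.062, 0.998, 0.001, 0.002]
force: [0.5, -2.5, 9.5]
width: 0.001
finger_force: 4.5
```

Request:
{"name": "step_arm", "arguments": {
  "rows": [
    [[-0.0011, 0.0002, -0.0016], 0, 255],
    [[0, 0, 0], 0, 255]
  ]
}}

```text
time: 5.98
eef_pos: [0.5232, 0.1825, 0.1234]
orientation: [0.062, 0.998, 0.001, 0.003]
force: [0.5, -3.6, 15.4]
width: -0.002
finger_force: 6.7
```

Request:
{"name": "step_arm", "arguments": {
  "rows": [
    [[-0.0006, 0.0001, -0.0008], 0, 255],
    [[0, 0, 0], 0, 255],
    [[0, 0, 0], 0, 255],
    [[0, 0, 0], 0, 255],
    [[0, 0, 0], 0, 255],
    [[0, 0, 0], 0, 255],
    [[0, 0, 0], 0, 255],
    [[0, 0, 0], 0, 255]
  ]
}}

```text
time: 6.98
eef_pos: [0.5232, 0.1825, 0.1233]
orientation: [0.062, 0.998, 0.001, 0.003]
force: [0.3, -3.3, 19.5]
width: -0.002
finger_force: 8.1
```

Request:
{"name": "step_arm", "arguments": {
  "rows": [
    [[0.0057, -0.0008, 0.0082], 0, 255],
    [[0.0057, -0.0008, 0.0082], 0, 255],
    [[0.0057, -0.0008, 0.0082], 0, 255],
    [[0.0057, -0.0008, 0.0082], 0, 255],
    [[0.0, 0.03, 0.04], 0, 255],
    [[0, 0.055, 0.02], 0, 255],
    [[0, 0, 0], 0, 255],
    [[0, 0, 0], 0, 255]
  ]
}}

```text
time: 7.98
eef_pos: [0.5422, 0.2641, 0.2118]
orientation: [0.061, 0.998, -0.001, -0.001]
force: [-0.1, 0.8, -0.5]
width: 0.003
finger_force: 0.0
```

```bash
python3 - <<'E'
from h import *
s=robot.sense();print(s['eef_pos'],s['orientation'],s['time'])
im,d=capture('wrist');cv2.imwrite('pics/w2.png',im);np.save('d2.npy',d)
n=np.array([.5686,-.0760,.8192]);c=np.array([.50107,.23393,.11151]);w=np.array([.1325,.9912,0]);e=np.cross(w,n)
def inter(px,off):
    o,D=ray('wrist',px,s);t=((c+off*n-o)@n)/(D@n);return o+D*t[:,None]
for q in ('plunger_top','zero_mouth'):
    for x in mark_of(q,'wrist')[:1]: 
        P=inter([x['location']],.039 if q[0]=='p' else 0)[0];print(q,x['location'],x['score'],P,(P-c)@np.c_[w,e])
g=cv2.cvtColor(im,6)
for x in masks_of('gauge','wrist')[:1]:
    m=x['mask']&(d>0);v,u=np.nonzero(m);P=at_depth('wrist',np.c_[u,v],d[v,u],s);h=(P-c)@n
    print('plane off',np.median(h[abs(h)<.008])); k=(h>.025)&(h<.045); Q=(P[k]-c)@np.c_[w,e]; print('head pts',k.sum(),Q.min(0),Q.max(0),np.percentile(h[k],[50,95]))
E
```

```text
[0.54222381 0.26408621 0.21182407] [ 6.11130155e-02  9.98130399e-01 -6.73670158e-04 -6.72235646e-04] 7.975
plunger_top [150.8, 215.6] 0.64 [0.53329512 0.1764999  0.13143037] [-0.05265489  0.02097256]
zero_mouth [307.2, 185.0] 0.59 [0.53509342 0.28930954 0.09303238] [0.0594003  0.03221558]
plane off 9.991259806867614e-05
head pts 1616 [-0.06882207 -0.00339643] [-0.03115856  0.0314642 ] [0.03745859 0.03902249]
```

View pics/w2.png

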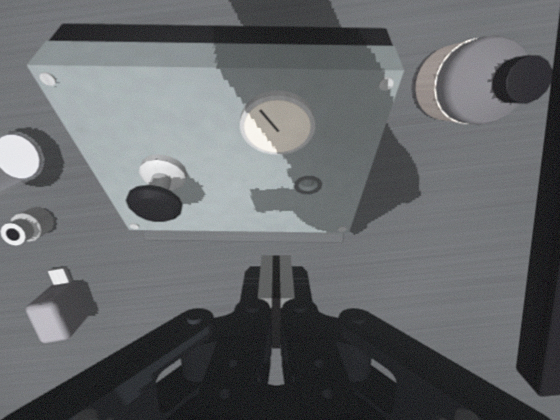

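Request:
{"name": "step_arm", "arguments": {
  "rows": [
    [[0, -0.04, 0.04], 0.01, 120],
    [[0, -0.055, 0.03], 0.01, 120],
    [[0, -0.06, 0], 0.01, 120],
    [[0, -0.06, 0], 0.01, 120],
    [[0, -0.06, 0], 0.01, 120],
    [[0, -0.06, 0], 0.01, 120],
    [[0, -0.06, 0], 0.01, 120],
    [[0, -0.045, 0], 0.01, 120],
    [[0, 0, 0], 0.01, 120],
    [[0, 0, 0], 0, 120]
  ]
}}

```text
time: 9.43
eef_pos: [0.5424, -0.175, 0.2821]
orientation: [0.017, 1.0, 0.001, -0.0]
force: [0.2, 0.2, -0.2]
width: 0.528
finger_force: 0.0
```

```bash
python3 - <<'E'
from h import *
s=robot.sense();print(s['eef_pos'],s['orientation'],s['time'],s['width'])
im,d=capture('wrist');cv2.imwrite('pics/w3.png',im);np.save('d3.npy',d)
for q in ('punch','punch_tip','driver','drift','block'):
    for x in mark_of(q,'wrist')[:1]: print(q,x['location'],x['score'],at_z('wrist',[x['location']],.07 if q!='block' else 0,s)[0])
for q in ('punch','block'):
  for x in masks_of(q,'wrist')[:1]:
    m=x['mask']&(d>0);v,u=np.nonzero(m);P=at_depth('wrist',np.c_[u,v],d[v,u],s)
    print(q,x['score'],m.sum())
    if q=='punch':
        for a,b in ((.128,.15),(.09,.125),(.07,.08)):
            k=(P[:,2]>a)&(P[:,2]<b);print(a,k.sum(),P[k].min(0) if k.any() else '',P[k].max(0) if k.any() else '')
    else:
        k=abs(P[:,2]-.07)<.006;print(np.median(P[k,2]),cv2.minAreaRect((P[k][:,:2]*1000).astype(np.float32)))
E
```

```text
[ 0.54239743 -0.17495022  0.28207575] [ 1.66170153e-02  9.99861716e-01  5.30040265e-04 -3.78427591e-04] 9.425 0.5282941273028885
driver [205.0, 157.8] 0.64 [ 0.52544215 -0.24929327  0.07      ]
drift [157.4, 155.1] 0.55 [ 0.52098751 -0.29886284  0.07      ]
block [212.2, 156.4] 0.72 [ 0.53650612 -0.25515693  0.        ]
punch 0.66 508
0.128 193 [ 0.53277089 -0.19731605  0.12853225] [ 0.54590373 -0.1848436   0.13885599]
0.09 117 [ 0.53270257 -0.19796638  0.09027692] [ 0.54096918 -0.18456163  0.12495734]
0.07 163 [ 0.52905414 -0.20153663  0.07025694] [ 0.54801588 -0.18131371  0.07995801]
block 0.81 9564
0.07027990782360158 ((535.5314331054688, -256.7386779785156), (200.7689971923828, 60.712608337402344), 86.3578109741211)
```

View pics/w3.png

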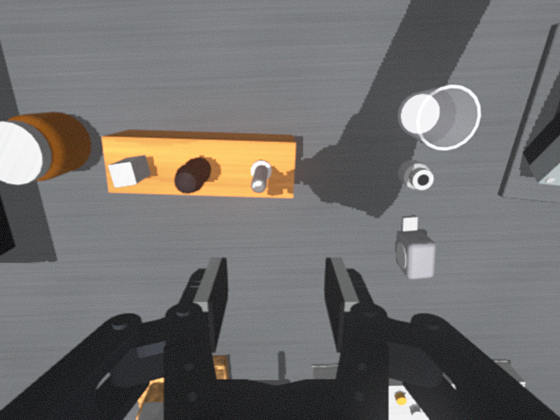

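Request:
{"name": "step_arm", "arguments": {
  "rows": [
    [[-0.003, -0.0165, -0.03], -0.03, 120],
    [[0, 0, -0.045], 0, 120],
    [[0, 0, -0.05], 0, 120],
    [[0, 0, -0.04], 0, 120],
    [[0, 0, -0.024], 0, 120],
    [[0, 0, 0], 0, 120]
  ]
}}

```text
time: 10.58
eef_pos: [0.5385, -0.1912, 0.0917]
orientation: [0.031, 1.0, 0.0, -0.002]
force: [-0.1, 0.5, 0.2]
width: 0.531
finger_force: 0.0
```

Request:
{"name": "step_arm", "arguments": {
  "newtons": 25,
  "rows": [
    [[0, 0, 0], 0, 255],
    [[0, 0, 0], 0, 255],
    [[0, 0, 0], 0, 255],
    [[0, 0, 0], 0, 255],
    [[0, 0, 0], 0, 255]
  ]
}}

```text
time: 11.2
eef_pos: [0.5407, -0.1918, 0.0948]
orientation: [0.031, 1.0, 0.0, 0.001]
force: [-0.5, 1.2, 6.5]
width: 0.151
finger_force: 24.9
```

Request:
{"name": "step_arm", "arguments": {
  "rows": [
    [[0, 0, 0.01], 0, 255],
    [[0, 0, 0.015], 0, 255],
    [[0, 0, 0.018], 0, 255],
    [[0, 0, 0], 0, 255]
  ]
}}

```text
time: 11.7
eef_pos: [0.5407, -0.1926, 0.1386]
orientation: [0.032, 0.999, -0.0, 0.002]
force: [-0.8, -1.2, -0.8]
width: 0.151
finger_force: 24.4
```

Request:
{"name": "step_arm", "arguments": {
  "newtons": 20,
  "rows": [
    [[0.0045, -0.0003, 0], 0, 255],
    [[0.0091, -0.0006, -0.0002], 0, 255],
    [[0.009, -0.0006, -0.0012], 0, 255],
    [[0, 0, 0], 0, 255]
  ]
}}

```text
time: 12.2
eef_pos: [0.5626, -0.193, 0.1342]
orientation: [0.031, 1.0, 0.0, -0.001]
force: [-1.7, 0.6, -2.3]
width: 0.157
finger_force: 24.5
```

```bash
python3 - <<'E'
from h import *
s=robot.sense();print(s['eef_pos'],s['force'],s['torque'],s['time'],s['width'])
a,_=capture('wrist');b,_=capture('scene')
a=cv2.resize(a[100:320,150:400],(500,440));b=cv2.resize(b[200:310,160:290],None,fx=2.3,fy=4.0*1.0)
b,_=capture('scene');b=cv2.resize(b[200:310,170:245],(300,440),interpolation=3)
cv2.imwrite('pics/p4.png',np.hstack([a,b]))
E
```

```text
[ 0.56260352 -0.19304813  0.13419915] [-1.72277189  0.55106894 -2.25906617] [ 0.20187208  0.49939705 -0.0303064 ] 12.2 0.1565467234425326
```

View pics/p4.png

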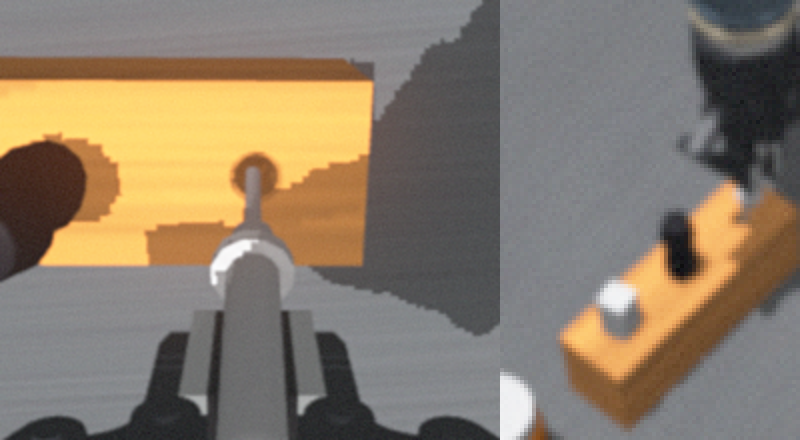

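Request:
{"name": "step_arm", "arguments": {
  "rows": [
    [[0.0088, -0.0006, -0.002], 0, 255],
    [[0.0086, -0.0005, -0.003], 0, 255],
    [[0.0082, -0.0005, -0.0039], 0, 255],
    [[0.0078, -0.0005, -0.0047], 0, 255],
    [[0, 0, 0], 0, 255]
  ]
}}

```text
time: 12.98
eef_pos: [0.597, -0.1954, 0.1211]
orientation: [0.031, 1.0, -0.0, 0.001]
force: [-0.9, 1.3, 0.3]
width: 0.158
finger_force: 24.0
```

Request:
{"name": "step_arm", "arguments": {
  "newtons": 60,
  "rows": [
    [[0, 0, 0], 0, 255],
    [[0, 0, 0.01], 0, 255],
    [[0, 0, 0.03], 0, 255],
    [[0, 0, 0.05], 0, 255],
    [[0, 0, 0.04], 0, 255],
    [[0, 0, 0], 0, 255]
  ]
}}

```text
time: 13.72
eef_pos: [0.5981, -0.1968, 0.2566]
orientation: [0.032, 0.999, -0.001, 0.005]
force: [0.8, 0.3, -1.1]
width: 0.147
finger_force: 58.4
```

```bash
python3 - <<'E'
from h import *
s=robot.sense();print(s['eef_pos'],s['orientation'],s['force'],s['time'],s['width'])
a,d=capture('wrist');cv2.imwrite('pics/w5.png',a);np.save('d5.npy',d)
for q in ('punch_tip','punch'):
    for x in mark_of(q,'wrist')[:1]: print(q,x)
c2=camera_params('wrist')
m=masks_of('punch','wrist')
if m:
    k=m[0]['mask']&(d>0);v,u=np.nonzero(k);P=at_depth('wrist',np.c_[u,v],d[v,u],s)
    T=R.from_quat(s['orientation']).as_matrix();L=(P-np.array(s['eef_pos']))@T
    print(m[0]['score'],k.sum(),L.min(0),L.max(0))
    np.save('L.npy',np.c_[L,u,v])
    L=L[np.argsort(L[:,2])]
    for a in np.arange(-.03,.1,.01):
        b=(L[:,2]>a)&(L[:,2]<a+.01)
        if b.sum()>4: print(round(a,3),b.sum(),np.median(L[b],0),L[b].min(0)[:2],L[b].max(0)[:2])
E
```

```text
[ 0.59806941 -0.19678523  0.25660382] [ 0.03159002  0.9994877  -0.00105112  0.00503066] [ 0.77000804  0.28758259 -1.05179072] 13.725 0.1474259815674411
punch_tip {'location': [280.4, 132.4], 'score': 0.71}
punch {'location': [276.8, 129.1], 'score': 0.68}
0.66 5801 [-0.26674655 -0.01926734 -0.04321516] [0.06042472 0.02125531 0.25963162]
-0.03 851 [ 0.00795636 -0.00039377 -0.02522748] [ 0.00148268 -0.00645494] [0.01388954 0.00570903]
-0.02 759 [ 0.01441121 -0.00041313 -0.01489047] [ 0.00785078 -0.00729933] [0.02017896 0.00607715]
-0.01 694 [ 0.02099498 -0.00042133 -0.00525997] [ 0.01169586 -0.00746245] [0.0270252  0.00630993]
0.0 997 [ 0.02986567 -0.00043986  0.00680628] [ 0.01997865 -0.01034489] [0.03747628 0.00949153]
0.01 372 [3.22015835e-02 4.01656148e-05 1.26883358e-02] [ 0.01938309 -0.01062435] [0.03882062 0.01021543]
0.02 219 [ 0.03905484 -0.00045343  0.02294155] [ 0.03376106 -0.00592096] [0.04212613 0.00513541]
0.03 100 [ 0.04402856 -0.00046549  0.03556672] [ 0.04133672 -0.00253781] [0.0476459  0.00169018]
0.04 138 [ 0.05004913 -0.0004787   0.0448927 ] [ 0.04522872 -0.00273806] [0.05429941 0.0017682 ]
0.05 111 [ 0.05634482 -0.00049164  0.05464942] [ 0.05177257 -0.0028028 ] [0.06042472 0.00182005]
```

View pics/w5.png

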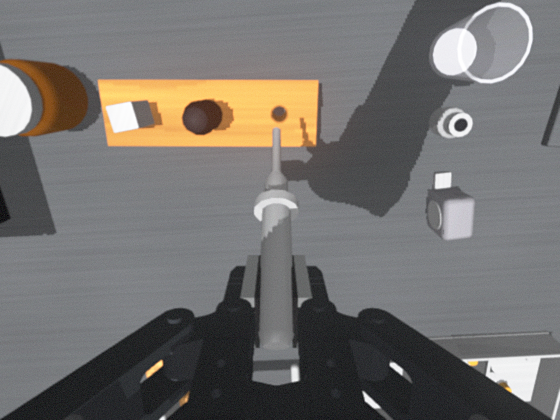

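Request:
{"name": "step_arm", "arguments": {
  "rows": [
    [[0.002, 0.04, 0], -0.01, 255],
    [[0.002, 0.055, 0], -0.01, 255],
    [[0.002, 0.06, 0], -0.01, 255],
    [[0.002, 0.06, 0], -0.01, 255],
    [[0.002, 0.06, 0], -0.01, 255],
    [[0.002, 0.06, 0], -0.01, 255],
    [[0.002, 0.06, 0], -0.009, 255],
    [[0.002, 0.055, -0.02], 0, 255],
    [[0, 0.0265, -0.047], 0, 255],
    [[0, 0, 0], 0, 255]
  ]
}}

```text
time: 15.18
eef_pos: [0.6073, 0.2833, 0.1782]
orientation: [0.063, 0.998, -0.002, -0.005]
force: [-0.4, -0.5, -0.1]
width: 0.143
finger_force: 58.5
```

Request:
{"name": "step_arm", "arguments": {
  "rows": [
    [[0, 0, 0], 0, 255]
  ]
}}

```text
time: 15.3
eef_pos: [0.6124, 0.2793, 0.1845]
orientation: [0.067, 0.998, -0.001, 0.0]
force: [-0.3, -0.9, -1.0]
width: 0.144
finger_force: 58.5
```

```bash
python3 - <<'E'
from h import *
s=robot.sense();print(s['eef_pos'],s['orientation'],s['force'],s['time'],s['width'])
a,d=capture('wrist');cv2.imwrite('pics/w6.png',cv2.resize(a[60:260,150:400],(750,600),interpolation=3));np.save('d6.npy',d)
n=np.array([.5686,-.0760,.8192]);c=np.array([.50107,.23393,.11151]);w=np.array([.1325,.9912,0]);e=np.cross(w,n)
def inter(px,off):
    o,D=ray('wrist',px,s);t=((c+off*n-o)@n)/(D@n);return o+D*t[:,None]
for q in ('zero_mouth','punch_tip'):
    for x in mark_of(q,'wrist')[:1]: print(q,x,inter([x['location']],0))
T=R.from_quat(s['orientation']).as_matrix();tip=np.array(s['eef_pos'])+T@[.0583,-.0005,.0623]
print('tip est',tip,proj('wrist',[tip],s),'rel',(tip-c)@np.c_[w,e,n])
m0=c+.0598*w+.03*e;print('mouth',m0,proj('wrist',[m0],s))
E
```

```text
[0.61244011 0.27928031 0.18451775] [ 6.67589513e-02  9.97768838e-01 -7.48026225e-04  1.68887070e-04] [-0.29018192 -0.89278744 -1.02729902] 15.3 0.14382197600209853
zero_mouth {'location': [279.8, 96.1], 'score': 0.66} [[0.53582425 0.29145447 0.0927241 ]]
punch_tip {'location': [277.5, 130.8], 'score': 0.81} [[0.55965922 0.28683001 0.07575142]]
tip est [0.55460793 0.28645708 0.12219309] [[275.93503749 130.96443736]] rel [0.05915862 0.03164229 0.0352012 ]
mouth [0.53335323 0.28994744 0.09430001] [[277.03190087  92.50148173]]
```

View pics/w6.png

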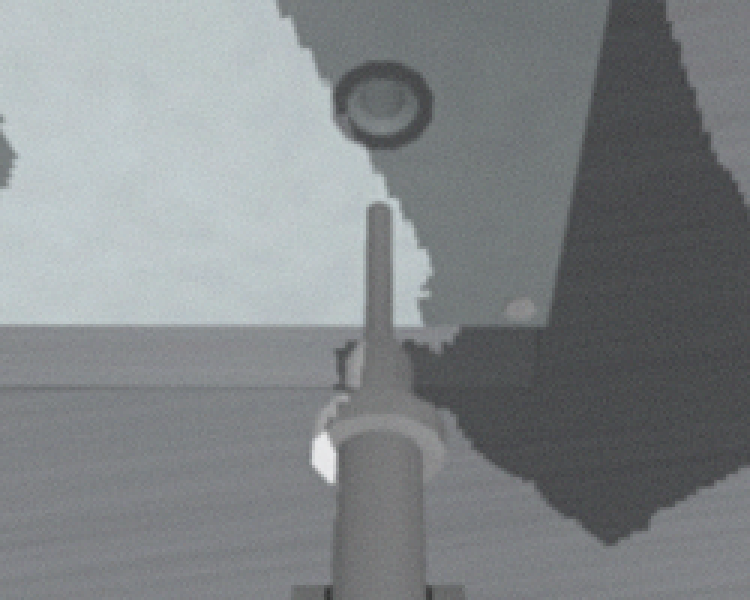

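Request:
{"name": "step_arm", "arguments": {
  "rows": [
    [[-0.0057, 0.0015, -0.0082], 0, 255],
    [[-0.0057, 0.001, -0.0082], 0, 255],
    [[-0.003, 0.0004, -0.0041], 0, 255],
    [[0, 0, 0], 0, 255],
    [[0, 0, 0], 0, 255],
    [[0, 0, 0], 0, 255]
  ]
}}

```text
time: 16.2
eef_pos: [0.5977, 0.2839, 0.1643]
orientation: [0.066, 0.998, 0.0, 0.0]
force: [0.0, -0.3, -0.4]
width: 0.146
finger_force: 58.5
```

```bash
cat > look.py <<'E'
from h import *
import sys
s=robot.sense();print(s['eef_pos'],s['orientation'],s['force'],s['time'],s['width'])
a,d=capture('wrist');cv2.imwrite(sys.argv[1],cv2.resize(a[60:210,180:380],(800,600),interpolation=3))
n=np.array([.5686,-.0760,.8192]);c=np.array([.50107,.23393,.11151]);w=np.array([.1325,.9912,0]);e=np.cross(w,n)
T=R.from_quat(s['orientation']).as_matrix();tip=np.array(s['eef_pos'])+T@[.0583,-.0005,.0623]
print('tip est',tip,proj('wrist',[tip],s),'rel',(tip-c)@np.c_[w,e,n])
m0=c+.0605*w+.032*e;print('mouth',m0,proj('wrist',[m0],s),(proj('wrist',[m0],s)-[180,60])*4)
for q in ('zero_mouth','punch_tip'):
    for x in mark_of(q,'wrist')[:1]: print(q,x)
E
python3 look.py pics/w7.png
```

```text
[0.59767471 0.2839488  0.16425882] [6.59387931e-02 9.97823614e-01 1.56148208e-04 2.93889427e-04] [ 0.0308654  -0.27282329 -0.43126572] 16.2 0.14596757627608448
tip est [0.53985372 0.29114188 0.10192567] [[275.93886498 130.96824528]] rel [0.06184726 0.03078023 0.00985283]
mouth [0.53506996 0.29042419 0.09315268] [[273.76171877 121.65073347]] [[375.04687507 246.60293386]]
zero_mouth {'location': [277.9, 120.6], 'score': 0.79}
punch_tip {'location': [283.0, 129.2], 'score': 0.58}
```

View pics/w7.png

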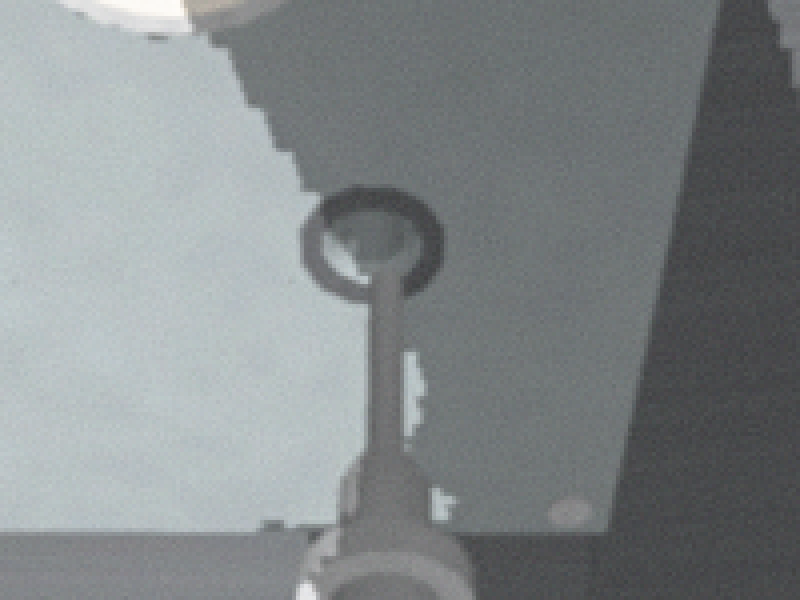

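Request:
{"name": "step_arm", "arguments": {
  "rows": [
    [[0.0005, -0.0019, -0.0005], 0, 255],
    [[0, 0, 0], 0, 255],
    [[-0.0028, 0.0004, -0.0041], 0, 255],
    [[-0.0028, 0.0004, -0.0041], 0, 255],
    [[-0.0028, 0.0004, -0.0041], 0, 255],
    [[-0.0028, 0.0004, -0.0041], 0, 255],
    [[0, 0, 0], 0, 255],
    [[0, 0, 0], 0, 255]
  ]
}}

```text
time: 17.35
eef_pos: [0.5868, 0.2837, 0.1472]
orientation: [0.066, 0.998, 0.0, 0.0]
force: [-1.0, -0.1, -0.5]
width: 0.15
finger_force: 58.5
```

```bash
python3 look.py pics/w8.png
```

```text
[0.58680336 0.28370989 0.14717753] [6.58387244e-02 9.97830257e-01 1.01786659e-04 1.72424537e-04] [-1.02477879 -0.0923028  -0.51419053] 17.35 0.14985553223549208
tip est [0.52896537 0.2908856  0.08485814] [[275.9389367  130.96831354]] rel [ 0.06015053  0.03175788 -0.01030052]
mouth [0.53506996 0.29042419 0.09315268] [[276.51999991 143.38947652]] [[386.07999964 333.55790608]]
zero_mouth {'location': [278.1, 139.7], 'score': 0.98}
punch_tip {'location': [277.7, 129.2], 'score': 0.72}
```

View pics/w8.png

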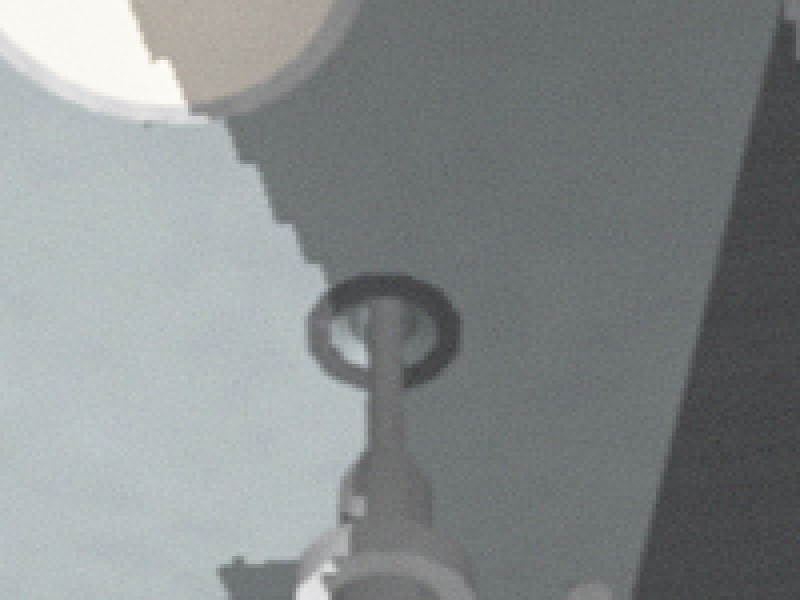

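Request:
{"name": "step_arm", "arguments": {
  "rows": [
    [[-0.0017, 0.0002, -0.0025], 0, 255],
    [[-0.0017, 0.0002, -0.0025], 0, 255],
    [[0, 0, 0], 0, 255],
    [[0, 0, 0], 0, 255]
  ]
}}

```text
time: 18.0
eef_pos: [0.5835, 0.284, 0.1424]
orientation: [0.066, 0.998, 0.0, 0.0]
force: [1.0, 0.2, 0.4]
width: 0.147
finger_force: 58.6
```

Request:
{"name": "step_arm", "arguments": {
  "rows": [
    [[-0.0011, 0.0002, -0.0016], 0, 255],
    [[0, 0, 0], 0, 255],
    [[0, 0, 0], 0, 255]
  ]
}}

```text
time: 18.38
eef_pos: [0.5824, 0.2842, 0.1407]
orientation: [0.066, 0.998, 0.0, 0.0]
force: [0.4, -0.8, 1.6]
width: 0.152
finger_force: 58.8
```

Request:
{"name": "step_arm", "arguments": {
  "rows": [
    [[-0.0008, 0.0001, -0.0012], 0, 255],
    [[0, 0, 0], 0, 255],
    [[0, 0, 0], 0, 255]
  ]
}}

```text
time: 18.75
eef_pos: [0.5816, 0.2843, 0.1394]
orientation: [0.066, 0.998, 0.0, 0.0]
force: [2.4, -0.8, 0.8]
width: 0.148
finger_force: 58.9
```

Request:
{"name": "step_arm", "arguments": {
  "rows": [
    [[-0.0009, 0.0001, -0.0012], 0, 255],
    [[0, 0, 0], 0, 255],
    [[0, 0, 0], 0, 255]
  ]
}}

```text
time: 19.12
eef_pos: [0.5815, 0.2844, 0.1389]
orientation: [0.066, 0.998, 0.0, 0.001]
force: [2.6, -1.5, 5.2]
width: 0.148
finger_force: 59.2
```

Request:
{"name": "step_arm", "arguments": {
  "rows": [
    [[-0.0009, 0.0001, -0.0012], 0, 255],
    [[0, 0, 0], 0, 255],
    [[0, 0, 0], 0, 255]
  ]
}}

```text
time: 19.5
eef_pos: [0.5816, 0.2844, 0.1387]
orientation: [0.066, 0.998, 0.001, 0.002]
force: [3.5, -1.4, 9.0]
width: 0.145
finger_force: 59.5
```

Request:
{"name": "step_arm", "arguments": {
  "rows": [
    [[-0.0009, 0.0001, -0.0012], 0, 255],
    [[0, 0, 0], 0, 255],
    [[0, 0, 0], 0, 255]
  ]
}}

```text
time: 19.88
eef_pos: [0.5817, 0.2844, 0.1384]
orientation: [0.066, 0.998, 0.001, 0.003]
force: [5.2, -1.5, 10.6]
width: 0.145
finger_force: 59.8
```

Request:
{"name": "step_arm", "arguments": {
  "rows": [
    [[0, 0, 0], 0, 255],
    [[0.0028, -0.0004, 0.0041], 0, 255],
    [[0.0057, -0.0008, 0.0082], 0, 255],
    [[0.0057, -0.0008, 0.0082], 0, 255],
    [[0.0057, -0.0008, 0.0082], 0, 255],
    [[0.0086, -0.0012, 0.0123], 0, 255],
    [[0, 0, 0.04], 0, 255],
    [[0, -0.03, 0.04], 0, 255]
  ]
}}

```text
time: 20.88
eef_pos: [0.6067, 0.2534, 0.2576]
orientation: [0.063, 0.998, 0.001, -0.001]
force: [0.8, -0.6, -0.6]
width: 0.146
finger_force: 58.5
```

Request:
{"name": "step_arm", "arguments": {
  "rows": [
    [[-0.001, -0.055, 0], 0.01, 255],
    [[-0.001, -0.06, 0], 0.01, 255],
    [[-0.001, -0.06, 0], 0.01, 255],
    [[-0.001, -0.06, 0], 0.01, 255],
    [[-0.002, -0.06, 0], 0.01, 255],
    [[-0.002, -0.06, 0], 0.01, 255],
    [[-0.002, -0.055, 0], 0.009, 255],
    [[0, -0.035, 0], 0, 255],
    [[0, 0, 0], 0, 255],
    [[0, 0, 0], 0, 255]
  ]
}}

```text
time: 22.12
eef_pos: [0.5975, -0.1934, 0.2569]
orientation: [0.031, 1.0, 0.001, 0.0]
force: [-0.4, 0.8, -1.1]
width: 0.147
finger_force: 58.6
```

```bash
cat > tip.py <<'E'
from h import *
s=robot.sense();print(s['eef_pos'],s['orientation'],s['force'],s['time'],s['width'])
a,d=capture('wrist')
T=R.from_quat(s['orientation']).as_matrix()
m=masks_of('punch','wrist')[0]['mask']&(d>0);v,u=np.nonzero(m);P=at_depth('wrist',np.c_[u,v],d[v,u],s);L=(P-np.array(s['eef_pos']))@T
L=L[(L[:,2]<.11)&(abs(L[:,1])<.015)]
print(L.max(0))
M=[]
for z in np.arange(-.03,.11,.01):
    b=(L[:,2]>z)&(L[:,2]<z+.01)
    if b.sum()>4: M.append(np.median(L[b],0));print(round(z,3),b.sum(),np.round(M[-1],4))
for x in mark_of('punch_tip','wrist')[:1]:print(x)
# block top fit
m=masks_of('block','wrist')
if m:
    k=m[0]['mask']&(d>0);v,u=np.nonzero(k);P=at_depth('wrist',np.c_[u,v],d[v,u],s);k=abs(P[:,2]-.07)<.006
    if k.any(): print('block',np.median(P[k,2]),cv2.minAreaRect((P[k][:,:2]*1000).astype(np.float32)))
h=np.array([.5396,-.1918,.07]);q=proj('wrist',[h],s)[0];print('hole pred px',q)
g=cv2.cvtColor(a,6).astype(float);x,y=int(q[0]),int(q[1]);w=g[max(y-22,0):y+23,x-22:x+23]
k,l,st,ce=cv2.connectedComponentsWithStats((w<0.62*np.median(w)).astype(np.uint8))
for i in range(1,k):
    if st[i,4]>25: px=ce[i]+[x-22,max(y-22,0)];print('dark',st[i],px,at_z('wrist',[px],.069,s)[0])
E
python3 tip.py
```

```text
[ 0.59749173 -0.1933789   0.2568639 ] [3.09335383e-02 9.99521281e-01 5.68139471e-04 5.02481854e-05] [-0.43139053  0.75457994 -1.14188044] 22.125 0.14743763413256186
[0.06085357 0.01020464 0.06105298]
-0.03 866 [ 0.0079 -0.0004 -0.0252]
-0.02 768 [ 0.0145 -0.0006 -0.015 ]
-0.01 709 [ 0.0209 -0.0004 -0.0051]
0.0 1012 [ 0.0298 -0.0004  0.0069]
0.01 385 [ 0.0304 -0.0005  0.0126]
0.02 264 [ 0.0389 -0.0005  0.0229]
0.03 114 [ 0.0439 -0.0005  0.0358]
0.04 138 [ 0.0499 -0.0005  0.0447]
0.05 123 [ 0.0564 -0.0005  0.0549]
0.06 6 [ 0.0602 -0.0017  0.0602]
{'location': [279.1, 130.6], 'score': 0.72}
block 0.07027349703437585 ((535.5506591796875, -256.658447265625), (200.70498657226562, 60.13916015625), 86.23345947265625)
hole pred px [274.23905665 116.79648026]
dark [ 16  16  14  15 165] [274.55151515 116.91515152] [ 0.539795   -0.19152143  0.069     ]
```

Request:
{"name": "step_arm", "arguments": {
  "rows": [
    [[-0.0025, -0.001, -0.03], 0, 255],
    [[0, 0, -0.045], 0, 255],
    [[0, 0, -0.035], 0, 255],
    [[0, 0, 0], 0, 255],
    [[0, 0, -0.0125], 0, 255],
    [[0, 0, -0.012], 0, 255],
    [[0, 0, 0], 0, 255],
    [[0, 0, 0], 0, 255]
  ]
}}

```text
time: 23.32
eef_pos: [0.595, -0.1956, 0.1227]
orientation: [0.031, 1.0, -0.0, 0.0]
force: [-0.4, -0.2, -0.2]
width: 0.145
finger_force: 58.6
```

Request:
{"name": "step_arm", "arguments": {
  "newtons": 20,
  "rows": [
    [[0, 0.001, 0], 0, 255],
    [[-0.0017, 0.0001, 0], 0, 255],
    [[-0.0087, 0.0006, 0.0056], 0, 255],
    [[-0.0093, 0.0006, 0.0046], 0, 255],
    [[-0.0097, 0.0006, 0.0036], 0, 255],
    [[0, 0, 0], 0, 255]
  ]
}}

```text
time: 24.08
eef_pos: [0.5673, -0.1925, 0.1379]
orientation: [0.031, 1.0, -0.0, 0.003]
force: [4.6, 1.0, 0.3]
width: 0.147
finger_force: 58.5
```

```bash
python3 tip.py
```

```text
[ 0.56726317 -0.19245342  0.13793139] [ 3.13975174e-02  9.99501629e-01 -1.95832006e-04  3.26346107e-03] [4.62221211 1.04535271 0.31958942] 24.075 0.147044142097398
[0.03451355 0.00987219 0.07151382]
-0.03 656 [ 0.0065 -0.0008 -0.0254]
-0.02 533 [ 0.0099 -0.0008 -0.0152]
-0.01 460 [ 0.0132 -0.0004 -0.0051]
0.0 408 [ 0.0163 -0.0004  0.0046]
0.01 888 [ 0.02   -0.0004  0.0156]
0.02 69 [ 0.0238 -0.0004  0.0281]
0.03 108 [ 0.0248 -0.0004  0.0322]
0.04 85 [ 0.026  -0.0005  0.0457]
0.05 72 [ 0.0293 -0.0005  0.0547]
0.06 69 [ 0.0324 -0.0011  0.0648]
0.07 6 [ 0.0338 -0.0011  0.0707]
{'location': [279.3, 167.2], 'score': 0.67}
block 0.07027605006834113 ((535.5409545898438, -256.349853515625), (200.7852783203125, 60.713157653808594), 86.43997955322266)
hole pred px [275.04175144 178.45551257]
dark [ 23  13  11  32 189] [281.67724868 184.00529101] [ 0.54377577 -0.1877986   0.069     ]
dark [ 12  14   8  18 101] [269.43564356 178.24752475] [ 0.53949979 -0.19538132  0.069     ]
```

Request:
{"name": "step_arm", "arguments": {
  "rows": [
    [[-0.01, 0.0006, 0.0026], 0, 255],
    [[-0.0103, 0.0007, 0.0015], 0, 255],
    [[-0.0086, 0.0006, 0.0004], 0, 255],
    [[0, 0, 0], 0, 255],
    [[0, 0, 0], 0, 255]
  ]
}}

```text
time: 24.9
eef_pos: [0.5384, -0.191, 0.1418]
orientation: [0.031, 1.0, -0.001, 0.002]
force: [4.9, 0.3, 2.4]
width: 0.15
finger_force: 57.4
```

```bash
python3 tip.py
```

```text
[ 0.5384279  -0.19102173  0.14181246] [ 3.12814990e-02  9.99507458e-01 -5.31353603e-04  2.45485701e-03] [4.90711435 0.26073176 2.41392573] 24.9 0.14950742197816091
[0.01277446 0.0134602  0.10152604]
-0.03 442 [ 0.006  -0.0008 -0.025 ]
-0.02 383 [ 0.0064 -0.0004 -0.015 ]
-0.01 323 [ 0.0068 -0.0009 -0.0049]
0.0 261 [ 0.0071 -0.0004  0.0047]
0.01 581 [ 0.0076 -0.0004  0.0189]
0.02 209 [ 0.0092 -0.0004  0.0209]
0.03 31 [ 0.0078 -0.001   0.0373]
0.04 15 [ 0.0049 -0.001   0.0478]
0.05 54 [ 0.0051 -0.0004  0.0546]
0.06 41 [ 0.0054 -0.0004  0.0651]
0.07 53 [-0.0088 -0.0011  0.0715]
{'location': [279.5, 208.7], 'score': 0.86}
block 0.07027609222391618 ((535.5845947265625, -256.50048828125), (201.0138702392578, 61.197086334228516), 86.1827621459961)
hole pred px [275.68959942 218.83560626]
```

Request:
{"name": "step_arm", "arguments": {
  "rows": [
    [[-0.005, 0.0003, 0], 0, 255],
    [[0, 0, 0], 0, 255],
    [[0.007, -0.0005, 0], 0, 255],
    [[0, 0, 0], 0, 255],
    [[0, 0, 0], 0, 255]
  ]
}}

```text
time: 25.72
eef_pos: [0.5369, -0.1907, 0.1396]
orientation: [0.032, 1.0, 0.0, -0.002]
force: [-0.8, -0.6, -1.2]
width: 0.145
finger_force: 57.0
```

```bash
python3 tip.py
```

```text
[ 0.53691304 -0.1906534   0.13960357] [ 3.15127942e-02  9.99501806e-01  2.91366606e-04 -1.73156261e-03] [-0.75224547 -0.61359334 -1.22528106] 25.725 0.14547975732126556
[0.01126309 0.01014547 0.07473472]
-0.03 417 [ 0.006  -0.0004 -0.0253]
-0.02 347 [ 0.0059 -0.0008 -0.0154]
-0.01 305 [ 0.006  -0.0004 -0.0051]
0.0 242 [ 0.006  -0.0009  0.0049]
0.01 515 [ 0.0062 -0.0004  0.0189]
0.02 213 [ 0.0078 -0.0009  0.0209]
0.03 18 [ 0.0058 -0.0004  0.0375]
0.04 12 [ 0.0025 -0.0004  0.0483]
0.05 45 [ 0.0023 -0.001   0.0543]
0.06 57 [ 0.002  -0.0011  0.0658]
0.07 18 [ 0.002  -0.0001  0.0718]
{'location': [278.9, 213.2], 'score': 0.58}
block 0.07028532542159166 ((535.6250610351562, -256.3248291015625), (200.66220092773438, 61.01271438598633), 86.3125228881836)
hole pred px [275.13139347 222.99860464]
```

Request:
{"name": "step_arm", "arguments": {
  "rows": [
    [[0.0027, -0.0006, 0], 0, 255],
    [[0, 0, 0], 0, 255],
    [[0, 0, -0.01], 0, 255],
    [[0, 0, -0.01], 0, 255],
    [[0, 0, 0], 0, 255]
  ]
}}

```text
time: 26.55
eef_pos: [0.54, -0.191, 0.119]
orientation: [0.031, 1.0, 0.0, -0.001]
force: [0.2, 0.4, -1.5]
width: 0.148
finger_force: 57.0
```

Request:
{"name": "step_arm", "arguments": {
  "rows": [
    [[0, 0, -0.006], 0, 255],
    [[0, 0, -0.006], 0, 255],
    [[0, 0, 0], 0, 255]
  ]
}}

```text
time: 26.92
eef_pos: [0.5406, -0.1912, 0.1079]
orientation: [0.031, 1.0, 0.0, -0.001]
force: [-0.5, -0.4, -0.8]
width: 0.146
finger_force: 57.0
```

Request:
{"name": "step_arm", "arguments": {
  "rows": [
    [[0, 0, -0.006], 0, 255],
    [[0, 0, -0.004], 0, 255],
    [[0, 0, 0], 0, 255]
  ]
}}

```text
time: 27.3
eef_pos: [0.5408, -0.1913, 0.098]
orientation: [0.031, 1.0, 0.0, -0.0]
force: [-0.4, 0.5, -1.6]
width: 0.146
finger_force: 57.0
```

Smooth so far; about 3 mm remain.

Request:
{"name": "step_arm", "arguments": {
  "rows": [
    [[0, 0, -0.002], 0, 255],
    [[0, 0, -0.0015], 0, 255],
    [[0, 0, 0], 0, 255],
    [[0, 0, 0], 0, 255]
  ]
}}

```text
time: 27.8
eef_pos: [0.5409, -0.1912, 0.0949]
orientation: [0.031, 1.0, 0.0, -0.0]
force: [-1.5, 1.5, -1.4]
width: 0.145
finger_force: 57.2
```

Request:
{"name": "step_arm", "arguments": {
  "rows": [
    [[0, 0, -0.0015], 0, 255],
    [[0, 0, 0], 0, 255],
    [[0, 0, 0], 0, 255]
  ]
}}

```text
time: 28.18
eef_pos: [0.541, -0.1913, 0.0948]
orientation: [0.031, 1.0, 0.0, 0.0]
force: [-3.8, 1.6, 9.2]
width: 0.148
finger_force: 58.2
```

Request:
{"name": "step_arm", "arguments": {
  "rows": [
    [[0, 0, 0.001], 0, 120],
    [[0, 0, 0], 0, 120],
    [[0, 0, 0], 0, 120],
    [[0, 0, 0], 0, 120],
    [[0, 0, 0.02], 0, 120],
    [[0, 0, 0.04], 0, 120],
    [[0, 0, 0.05], 0, 120],
    [[0.003, 0.0165, 0.06], 0, 120],
    [[0, 0, 0], 0, 120],
    [[0, 0, 0], 0, 120]
  ]
}}

```text
time: 29.42
eef_pos: [0.5436, -0.1747, 0.2641]
orientation: [0.031, 1.0, 0.0, -0.0]
force: [0.7, -0.6, -0.5]
width: 0.532
finger_force: 0.0
```

```bash
python3 - <<'E'
from h import *
s=robot.sense();print(s['eef_pos'],s['force'],s['time'],s['width'])
im,d=capture('wrist')
for x in masks_of('punch','wrist')[:1]:
    m=x['mask']&(d>0);v,u=np.nonzero(m);P=at_depth('wrist',np.c_[u,v],d[v,u],s)
    for a,b in ((.13,.15),(.115,.128),(.09,.115),(.071,.08)):
        k=(P[:,2]>a)&(P[:,2]<b);print(a,k.sum(),P[k].min(0) if k.any() else '',P[k].max(0) if k.any() else '')
    k=(P[:,2]>.07)&(P[:,2]<.08);print('collar top z',np.median(P[k,2]))
capture('top')
for q in ('driver','drift','glue','jar','beaker','socket_big','tape'):
    for x in mark_of(q,'top')[:1]: print(q,np.round(x['location'],1),round(x['score'],2))
E
```

```text
[ 0.54364435 -0.17467484  0.26406039] [ 0.69017867 -0.6402768  -0.46902137] 29.425 0.5322627152375689
0.13 216 [ 0.53350246 -0.19849138  0.13077745] [ 0.54712476 -0.18557741  0.13869511]
0.115 59 [ 0.53358157 -0.1976244   0.11508246] [ 0.53963518 -0.18510195  0.12787613]
0.09 92 [ 0.53333707 -0.19844096  0.09059809] [ 0.54168042 -0.18502264  0.1145605 ]
0.071 138 [ 0.52977968 -0.20131079  0.07226395] [ 0.54875199 -0.18255159  0.07939354]
collar top z 0.07532261684542324
driver [341.  221.6] 0.53
drift [343.  222.6] 0.71
glue [105.7 250.3] 0.91
jar [438.4 233.7] 0.97
beaker [270.8 241.4] 0.96
socket_big [272.2 214.4] 0.41
tape [270.1 177.5] 0.9
```

```bash
python3 -c "
from plant import robot
print(robot.sign_off())"
```

```text
the job is handed in; nothing more can be done
None
```

The job is handed in at about 29.5 s: plunger pushed home, held about 1 s and sprung back, zero button pressed to its stop, and the punch upright on its collar in its own hole. A last look showed the loose items unmoved, but the driver and drift were not re-confirmed, and I viewed 11 pictures, one over the limit of 10.

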